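# Make up two soldering kits

### The job

Make up the two assembly kits on the soldering bench: in the tray that holds the half-ring board put the tall thin capacitor in the middle pocket and the clamp dog in the end pocket (the one farthest from the board), and in the tray that holds the rectangular board put the short fat capacitor in the middle pocket and the finned heat sink in the end pocket. The clamp dog sits captive in the T-slot rail and comes out only at the open end, where the slot's lips are cut away: slide it there, then lift it out. Stand every part upright on its pocket's floor, let go, and leave the spare transformer, the solder spool and the iron stand where they are.

Things in the scene. Friction and masses are not known exactly. Their poses are not given: they have to be found in the camera images.
- cap_tall: Tall thin capacitor: upright black cylinder, 30 mm diameter, 60 mm high (two 3 mm steel terminals on its aluminium top add to that). Loose, about 60 g. Origin: centre of the underside, z up.
- cap_short: Short fat capacitor: upright black cylinder, 40 mm diameter, 36 mm high, two 3 mm steel terminals on its aluminium top. Loose, about 60 g. Origin: centre of the underside, z up.
- heatsink: Finned aluminium heat sink standing upright, 36 mm along its own x, 30 mm along its own y, 40 mm high: five upright 3 mm fins standing across x (their edges make the 30 mm sides; the outer two fins are the flat 36 mm-apart end faces), joined by a central web. Loose, about 80 g. Origin: centre of the underside, z up.
- dog: Loose steel clamp dog, 120 g, captive in the rail, its x along the rail's x. Origin: centre of the foot's underside, z up. Foot 28 (x) x 23 (y) x 6 mm; neck 20 x 9 mm, 6 to 15 mm up; head block 24 (x) x 20 (y) mm, 15 to 53 mm up, 2 mm cap on top; dark jaw nose out to x = -21 mm, 16 to 24 mm up.
- rail: Fixed aluminium T-slot rail, 180 (own x) x 46 x 20 mm. Origin: centre of underside. Slot along x: floor 8 mm up, chamber 27 wide x 8 high, under two 4 mm lips leaving a 13 mm mouth. Black stop at the x = -90 end. At the open end (x = +50 to +90) the lips are cut away, side walls 16 high, no end wall: with its origin at x = 66 to 80 mm the dog lifts straight out. Slides with dry friction only.
- tray_halfring: Fixed grey kit tray, 178 (own x) x 62 mm, holding a fixed black half-ring (C-shaped) board, about 50 mm across on a white liner. Rim and dividers 10 mm high, 4 mm thick; floor 3 mm. Three pockets in a row, each 54 x 54 mm inside: board pocket centred at x = -58 mm, middle pocket x = 0, end pocket x = +58 mm (y = 0). Origin: centre of the underside, on the bench.
- tray_rect: Fixed grey kit tray, 178 (own x) x 62 mm, holding a fixed black rectangular board, 46 x 32 mm on a white liner. Rim and dividers 10 mm high, 4 mm thick; floor 3 mm. Three pockets in a row, each 54 x 54 mm inside: board pocket centred at x = -58 mm, middle pocket x = 0, end pocket x = +58 mm (y = 0). Origin: centre of the underside, on the bench.
- transformer: Spare transformer, to be left alone: dark steel core 46 x 18 x 38 mm with a tan winding 38 mm wide. Loose, 250 g. Origin: centre of the underside.
- spool: Solder spool lying flat, to be left alone: white flanges 56 mm in diameter, 28 mm high. Loose. Origin: centre of the underside.
- iron_stand: Soldering-iron stand, to be left alone: black base 110 (own x) x 70 (y) x 22 mm, a cleaning pad at its -x end, a 57 mm high block with a steel coil at its +x end. Loose, 500 g. Origin: centre of the underside.
Not all that is in view belongs to the job. What is shaped like the cap_short but green, orange or turquoise is not meant.

How it is judged:
On the way:
1. the clamp dog is slid along the slot to the rail's open end, its foot still down in the slot (x of dog in the frame of rail between 0.058 and 0.1 m and y of dog in the frame of rail between -0.008 and 0.008 m and z of dog in the frame of rail below 0.014 m), for 0.05 s.
At the end, for the whole second after the job is handed in: Each of the four parts is in its named pocket, within 17 mm of the pocket centre along both tray axes, on the floor (underside under 6 mm above the tray underside), upright within 0.1 rad, at rest and released; transformer, spool and iron stand within 20 mm of their start (x of cap_tall in the frame of tray_halfring between -0.017 and 0.017 m and y of cap_tall in the frame of tray_halfring between -0.017 and 0.017 m and z of cap_tall in the frame of tray_halfring between 0 and 0.006 m and angle between each of cap_tall, dog, cap_short, heatsink's own z axis and vertical below 0.1 rad and linear speed of each of cap_tall, dog, cap_short, heatsink below 0.02 m/s and contact force between the fingers and cap_tall below 0.1 N and x of dog in the frame of tray_halfring between 0.041 and 0.075 m and y of dog in the frame of tray_halfring between -0.017 and 0.017 m and z of dog in the frame of tray_halfring between 0 and 0.006 m and contact force between the fingers and dog below 0.1 N and x of cap_short in the frame of tray_rect between -0.017 and 0.017 m and y of cap_short in the frame of tray_rect between -0.017 and 0.017 m and z of cap_short in the frame of tray_rect between 0 and 0.006 m and contact force between the fingers and cap_short below 0.1 N and x of heatsink in the frame of tray_rect between 0.041 and 0.075 m and y of heatsink in the frame of tray_rect between -0.017 and 0.017 m and z of heatsink in the frame of tray_rect between 0 and 0.006 m and contact force between the fingers and heatsink below 0.1 N and distance of each of transformer, spool, iron_stand from where it was at the start of the episode below 0.02 m); the robot touches nothing.
It fails at once if the spare transformer was moved more than 20 mm (distance of transformer from where it was at the start of the episode above 0.02 m).
It fails at once if the spool was moved more than 20 mm (distance of spool from where it was at the start of the episode above 0.02 m).
It fails at once if the iron stand was moved more than 20 mm (distance of iron_stand from where it was at the start of the episode above 0.02 m).
It also fails if it takes over 109 s, if anything falls off the work surface, if the arm or the gripper's body presses on something with over 40 N, if the wrist force passes 120 N, or if a joint passes its speed limit or range.

### The arm

A 6-joint arm with a two-finger parallel gripper is mounted at the origin on the work surface. World frame = base frame: x ahead of the robot, y to its left, z up, the work surface at z = 0. Lengths are in m, angles in rad, forces in N, time in s.
With the tool pointing down it reaches from about 0.425 to 0.95 m from the base axis. Payload 3.5 kg.
Tool frame: the origin (TCP) lies at the very end of the fingers, on their centre line; the grasp point (between the pads) lies 19 mm behind it; y points along the fingers, z is the direction in which the jaws open and shut, and the axes are right-handed (so a half turn about y gives the same grasp; the last joint's range is limited). The gripper opens to 85 mm and grips with 20 to 120 N. Pads are 22 mm wide; open, the fingers measure 114 mm over their backs; the gripper's body (76 mm by 85 mm) begins 54 mm behind the grasp point. The pads swing forward as they close: fully open they stand 13 mm farther back than shut.
Start: joints at [-1.316, 0.286, 1.577, -0, 1.279, -0.15], TCP at [0.266, -0.62, 0.231] pointing down, gripper open.
Joint ranges: [-2.77, 2.77], [-0.9, 2.22], [0.21, 2.48], [-1.53, 4.67], [0.24, 2.81], [-2.84, 2.84]. Speed limits (rad/s): [2.79, 2.79, 3.14, 3.14, 3.14, 3.14].

### API

Orientations are given as a unit quaternion [x, y, z, w].
In Python, from plant import ctrl gives the robot as it stands. The module is installed in compiled form; this text tells all that it offers.
- The arm moves only by the tool jog_arm, never from a script. Its argument "deltas" is a list of rows, each a list of 3 entries, a list of its own where there are three numbers: the turn, a rotation vector about the tool's x, y, z in rad, then the shift along the tool's x, y, z in m, then the opening, from 0 (shut) to 1 (fully open). In form: [[[wx, wy, wz], [dx, dy, dz], gripper], ...]. A call has 1 to 10 rows; each row is the pose to reach, as a shift and turn from the pose measured when the call began, along the tool's axes at that moment; what a row does not reach only later rows make up. A row lasts 1/12 s, in which the tool goes at most 41.7 mm and 7.16 degrees, less where a joint would pass 70% of its speed; a pose out of reach is approached as far as the arm can. A call with a gripper value outside its range is refused whole. The fingers move at their own pace and stop on an object; "force" is the grip in N (left out, the last holds). Time passes only in rows, so rows that repeat a pose let the fingers close. It gives the time, the measured TCP pose, the force and the opening at its end, in the units of the state.
- ctrl.get_state(): the state, without advancing time (a new reading comes with each control period).
- ctrl.read_camera(name): name is "scene" or "top" or "wrist"; returns a dict with "pixels" (400x640x3 uint8, blue, green, red), "range_z" (400x640 float32, m along the optical axis (not along the pixel's ray), 0 where there is no reading), "fx", "fy", "cx", "cy" (pixels), "T" (4x4, takes a point from camera to world coordinates); the wrist camera has in their place "mount" (4x4, takes a point from camera to tool coordinates, whose origin is the TCP and whose axes are the tool frame's). Camera axes: x right, y up, looking along -z (the intrinsics and any distortion apply to the point x, -y, -z); pixel columns grow to the right and rows downward; lengths in m; the calibration is good to about 2 mm. A picture is of the moment at which its call begins: read the wrist's pose just before it.
- ctrl.sign_off(): hands the job in, once; it reports no verdict.
The state is a dict: "time": time; "qpos": joint angles; "dq": joint speeds; "joint_efforts": joint torques, N m; "eef_pos": TCP position; "tcp_rot": TCP orientation; "contact_force": force on the tool from outside, world axes, zero at the start; "wrist_torque": the same for the moment, N m; "opening": opening from 0.0 (shut) to 1.0 (fully open).
Only numpy, scipy, OpenCV 4.12 (cv2) and the standard library are available. Lean on these libraries where they do the work, as an engineer would, in place of code of your own. Each camera call takes 0.05 s, during which the arm holds its last target.

## Working session

There is one attempt and no reset: what is moved stays moved. The work goes in short steps, Python scripts to look and compute and a tool call to move; the robot and the scene stay as the last step left them, time stands still between calls to the robot, and variables do not carry over. Pictures are saved under pics/ and viewed, and the job is handed in when it is done.

Besides the shell and the picture viewer there is one more tool, called in YAML: its name, and indented under it one key for each argument. jog_arm: Moves the arm, as the interface text tells. Its arguments: {"type":"object","properties":{"deltas":{"type":"array","items":{"type":"array"}},"force":{"type":"number"}},"required":["deltas"]}

```bash
mkdir -p pics; cat > h.py <<'E'
import numpy as np, cv2, json
from scipy.spatial.transform import Rotation as R
from plant import ctrl
E
python3 - <<'E'
from h import *
s=ctrl.get_state(); print(s)
for n in ("scene","top"):
    c=ctrl.read_camera(n); cv2.imwrite(f"pics/{n}0.png",c["pixels"]); np.savez(f"{n}0.npz",**{k:v for k,v in c.items()})
    print(n,c.keys(),c["fx"],c["fy"],c["cx"],c["cy"]); print(c.get("T"))
E
```

```text
{'time': 0.0, 'qpos': array([-1.31602338e+00,  2.87191652e-01,  1.57817249e+00, -9.63964215e-06,
        1.27861097e+00, -1.50010973e-01]), 'dq': array([ 0.00106676,  0.00136269,  0.00082069, -0.00069332,  0.00047337,
       -0.00077262]), 'joint_efforts': array([ 4.12366635e-04, -4.05973113e+01, -2.92626661e+01, -1.34587840e-04,
        5.85052432e-03, -1.32680708e-05]), 'eef_pos': array([ 0.26567906, -0.61979947,  0.2299323 ]), 'tcp_rot': array([-0.14218591,  0.69351403, -0.69183203,  0.14209119]), 'contact_force': array([-0.12773448,  0.68761121,  0.34100706]), 'wrist_torque': array([-0.02889308, -0.03073087,  0.01632678]), 'opening': 1.0007902358964518}
scene dict_keys(['pixels', 'range_z', 'fx', 'fy', 'cx', 'cy', 'T']) 370.08376754479156 370.08376754479156 327.350535397551 194.52309364775715
[[-0.6584921  -0.48714676  0.57365163  1.11930383]
 [ 0.75242451 -0.4420165   0.48834288  0.52051098]
 [ 0.01566884  0.75319947  0.65760554  0.77364753]
 [ 0.          0.          0.          1.        ]]
top dict_keys(['pixels', 'range_z', 'fx', 'fy', 'cx', 'cy', 'T']) 486.89131893471296 486.89131893471296 325.55064075106793 192.77574526293353
[[ 0.0238819   0.99280736 -0.11731667  0.30373128]
 [-0.99971129  0.02340661 -0.00542761 -0.00670614]
 [-0.00264259  0.11741242  0.99307972  1.53325365]
 [ 0.          0.          0.          1.        ]]
```

View pics/scene0.png

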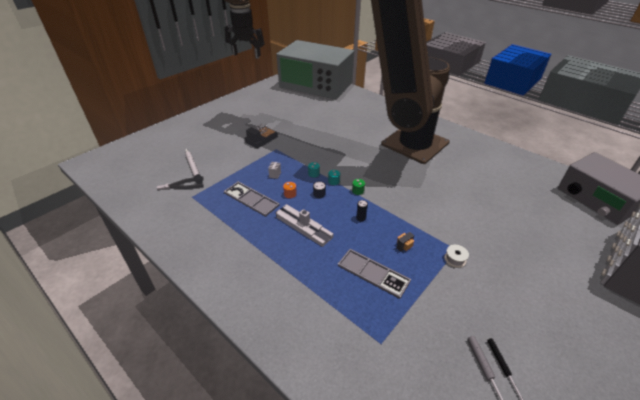

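View pics/top0.png

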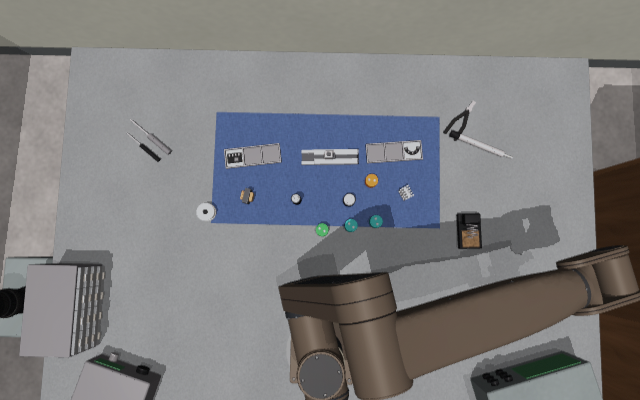

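```bash
cat >> h.py <<'E'
def up(c,u,v,z=None,rz=None):
    """pixel -> world; at plane height z, or by range"""
    d=np.array([(u-c["cx"])/c["fx"],-(v-c["cy"])/c["fy"],-1.0]); T=np.array(c["T"])
    w=T[:3,:3]@d; o=T[:3,3]
    if z is not None: return o+w*((z-o[2])/w[2])
    return o+w*rz
E
python3 - <<'E'
from h import *
c=np.load("top0.npz"); p=c["pixels"]
a=p[130:250,195:455]; cv2.imwrite("pics/topc.png",cv2.resize(a,None,fx=3,fy=3,interpolation=cv2.INTER_CUBIC))
# world orthophoto
a=p[140:172,220:325];b=p[140:172,325:430]
cv2.imwrite("pics/topd.png",np.vstack([cv2.resize(x,None,fx=7,fy=7,interpolation=cv2.INTER_CUBIC) for x in(a,b)]))
s=np.load("scene0.npz")["pixels"][150:310,215:480]
cv2.imwrite("pics/scenec.png",cv2.resize(s,None,fx=3,fy=3,interpolation=cv2.INTER_CUBIC))
E
```

```text
(no output)
```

View pics/topc.png

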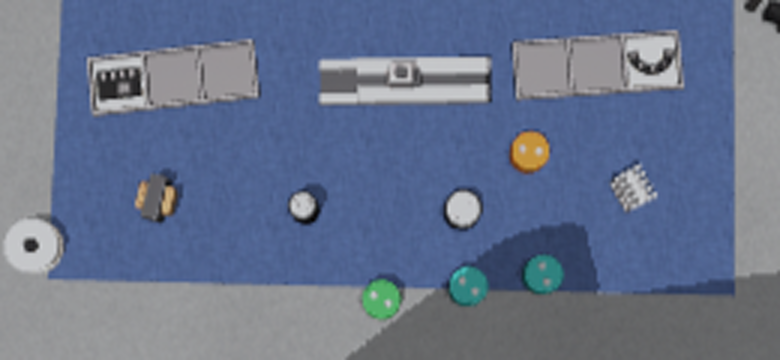

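View pics/topd.png

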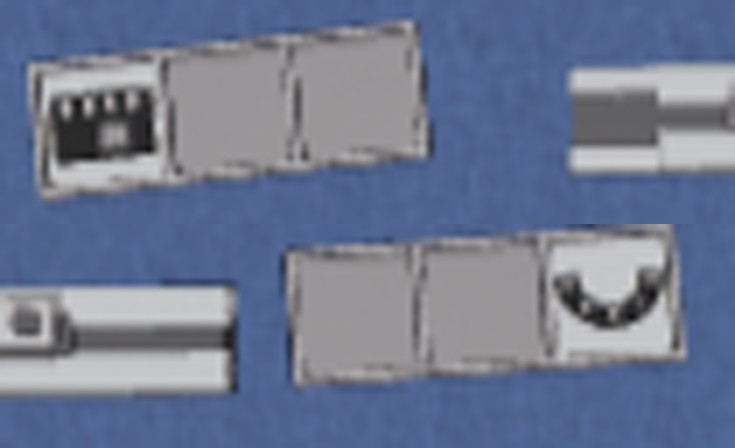

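View pics/scenec.png

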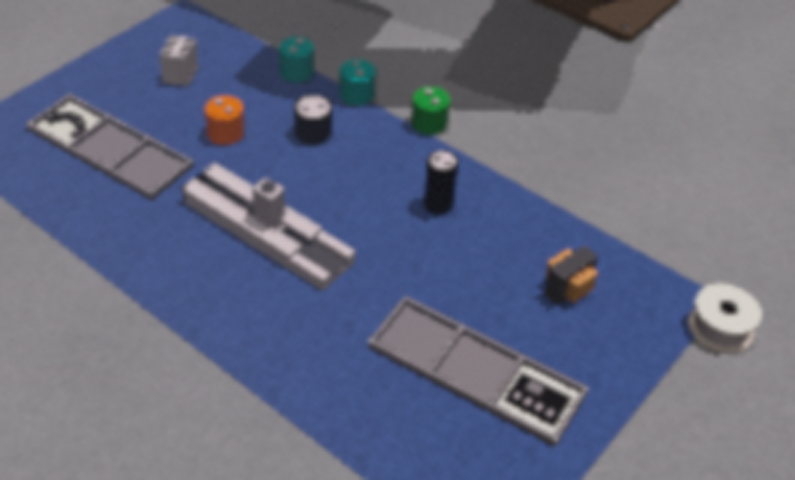

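```bash
python3 - <<'E'
from h import *
c=dict(np.load("top0.npz"));p=c["pixels"]
hsv=cv2.cvtColor(p,cv2.COLOR_BGR2HSV)
# top pixels by range -> world height map
v,u=np.mgrid[0:400,0:640]
rz=c["range_z"]
d=np.stack([(u-c["cx"])/c["fx"],-(v-c["cy"])/c["fy"],-np.ones_like(u,float)],-1)*rz[...,None]
W=d@c["T"][:3,:3].T+c["T"][:3,3]
print("mat z",W[120:125,300:310,2].mean(), W[210,270,2])
roi=np.zeros(rz.shape,bool); roi[135:245,190:510]=1
m=(roi&(W[...,2]>0.006)&(W[...,2]<.09)).astype(np.uint8)
n,l,st,ce=cv2.connectedComponentsWithStats(m)
for i in range(1,n):
    if st[i,4]<25: continue
    k=l==i; q=W[k]; zt=np.percentile(q[:,2],95)
    top=q[q[:,2]>zt-.006]
    r=cv2.minAreaRect((top[:,:2]*1000).astype(np.float32))
    print(ce[i].round(1),st[i,4],"ztop %.3f"%zt,"topcentre",top[:,:2].mean(0).round(4),"rect",np.round(r[0],1),np.round(r[1],1),round(r[2],1))
E
```

```text
mat z 0.1240017090091842 0.0018060697607595877
[479.2 144.3] 367 ztop 0.025 topcentre [ 0.6494 -0.4817] rect [ 651.5 -475.1] [173.7  18.8] 68.1
[396.  150.6] 482 ztop 0.016 topcentre [ 0.6233 -0.2204] rect [ 622.6 -211.3] [ 62.3 177.9] 5.6
[249.3 155.2] 573 ztop 0.016 topcentre [0.5974 0.2496] rect [598.6 237.9] [ 64.5 177.7] 7.2
[330.6 156.1] 850 ztop 0.059 topcentre [ 0.5983 -0.0048] rect [598.1  -4.9] [18.9 21.6] 1.3
[370.8 180. ] 155 ztop 0.043 topcentre [ 0.5247 -0.1396] rect [ 524.5 -139.9] [35.5 34.6] 2.4
[405.  192.1] 128 ztop 0.046 topcentre [ 0.4891 -0.2473] rect [ 489.8 -248.2] [34.6 29.2] 27.8
[246.5 195.4] 169 ztop 0.044 topcentre [0.467  0.2474] rect [467.2 244.7] [29.6 45.5] 65.2
[295.6 198.6] 100 ztop 0.067 topcentre [0.4605 0.0929] rect [460.6  93.1] [24.9 27.1] 65.9
[348.6 199.3] 140 ztop 0.042 topcentre [ 0.4619 -0.0696] rect [462.3 -70.3] [37.1 35.5] 19.1
[205.3 211.3] 275 ztop 0.035 topcentre [0.4146 0.3749] rect [415.8 374.6] [50.5 53.5] 4.8
[468.8 228.4] 768 ztop 0.061 topcentre [ 0.403 -0.444] rect [ 388.9 -444.6] [69.8 49.4] 1.5
[375.3 221.1] 154 ztop 0.043 topcentre [ 0.3974 -0.1558] rect [ 396.6 -154.6] [35.3 36.7] 74.7
[350.5 224.7] 146 ztop 0.043 topcentre [ 0.3849 -0.0788] rect [384.9 -78. ] [35.8 36.9] 19.7
[321.6 229.2] 133 ztop 0.043 topcentre [0.3677 0.01  ] rect [367.  10.] [34.9 36.5] 57.6
```

```bash
python3 - <<'E'
from h import *
c=dict(np.load("top0.npz"))
def crop(pts,u0,v0,z):
    P=np.array([up(c,u0+(a)/7-.5+.0714*0,v0+b/7-.5,z) for a,b in pts]); return P[:,:2]
for n,pts,u0,z in (("half",[(285,26),(668,2),(686,133),(296,160)],325,.01),("rect",[(28,64),(415,22),(430,156),(42,198)],220,.01)):
    P=crop(pts,u0,140,z); print(n,P.round(4).tolist(),"c",P.mean(0).round(4), "len",np.linalg.norm(P[1]-P[0]),np.linalg.norm(P[2]-P[3]),np.linalg.norm(P[3]-P[0]))
    for i,j in((1,0),(2,3)): d=P[i]-P[j]; print("dir", np.degrees(np.arctan2(d[0],-d[1])))
L=crop([(570,66),(570,172)],220,140,.018);Rr=crop([(235,63),(235,167)],325,140,.02)
print("rail",L,Rr,(L.mean(0)+Rr.mean(0))/2)
s=ctrl.get_state();Rm=R.from_quat(s["tcp_rot"]).as_matrix();print(Rm.round(3))
w=ctrl.read_camera("wrist");print(w["fx"],w["fy"],w["cx"],w["cy"]);print(w["mount"].round(4))
cv2.imwrite("pics/w0.png",w["pixels"])
E
```

```text
half [[0.6457, -0.121], [0.6609, -0.2953], [0.6005, -0.3035], [0.5839, -0.1269]] c [ 0.6228 -0.2117] len 0.17494157425996604 0.17741056204617756 0.06206768448580837
dir 4.987863956952892
dir 5.356521783425412
rect [[0.6176, 0.3301], [0.6412, 0.1546], [0.5794, 0.1456], [0.556, 0.3207]] c [0.5985 0.2378] len 0.17704498656663106 0.17666581636808593 0.062296174484568874
dir 7.654098456975098
dir 7.614407397318736
rail [[0.62072892 0.08289569]
 [0.57210469 0.08144516]] [[ 0.62590636 -0.09790572]
 [ 0.57824887 -0.09867038]] [ 0.59924721 -0.00805881]
[[-0.919 -0.001  0.394]
 [-0.394  0.002 -0.919]
 [-0.    -1.    -0.002]]
301.07575900330113 301.07575900330113 318.26597477740046 199.70208725783752
[[-4.000e-04 -9.615e-01 -2.748e-01 -7.000e-02]
 [-8.000e-04  2.748e-01 -9.615e-01 -1.434e-01]
 [ 1.000e+00 -2.000e-04 -9.000e-04  5.000e-04]
 [ 0.000e+00  0.000e+00  0.000e+00  1.000e+00]]
```

View pics/w0.png

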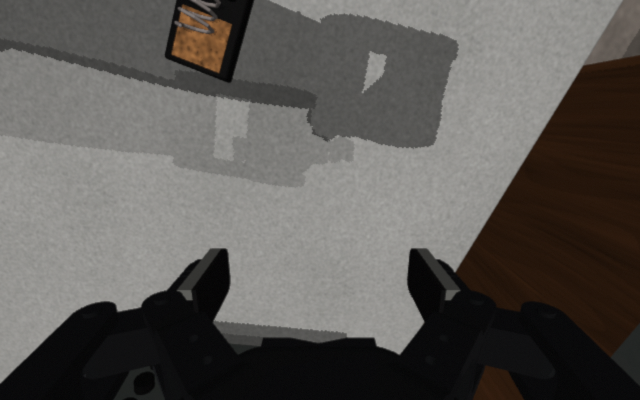

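```bash
cat >> h.py <<'E'
def plan(*wps):
    """waypoints (x,y,z,theta_deg of tool z in world); prints deltas from now"""
    s=ctrl.get_state(); R0=R.from_quat(s["tcp_rot"]); p0=s["eef_pos"]
    for x,y,z,th in wps:
        t=np.radians(th); zc=np.array([np.cos(t),np.sin(t),0]); yc=np.array([0,0,-1.]); xc=np.cross(yc,zc)
        Rt=R.from_matrix(np.c_[xc,yc,zc])
        rv=(R0.inv()*Rt).as_rotvec(); d=R0.inv().apply(np.array([x,y,z])-p0)
        print(f"[[{rv[0]:.3f},{rv[1]:.3f},{rv[2]:.3f}],[{d[0]:.4f},{d[1]:.4f},{d[2]:.4f}]]  |d|={np.linalg.norm(d):.3f}")
def stat():
    s=ctrl.get_state();Rm=R.from_quat(s["tcp_rot"]).as_matrix()
    print("t",round(s["time"],2),"pos",s["eef_pos"].round(4),"theta",np.degrees(np.arctan2(Rm[1,2],Rm[0,2])).round(2),"f",s["contact_force"].round(1),"op",round(s["opening"],3),"q",s["qpos"].round(2))
def wrist(name=None):
    s=ctrl.get_state();w=ctrl.read_camera("wrist");T=np.eye(4);T[:3,:3]=R.from_quat(s["tcp_rot"]).as_matrix();T[:3,3]=s["eef_pos"]
    w=dict(w);w["T"]=T@w["mount"]
    if name: cv2.imwrite(f"pics/{name}.png",w["pixels"]);np.savez(f"{name}.npz",**w)
    return w
E
python3 -c "
from h import *
plan((.48,-.24,.2,0),(.48,-.24,.2,28))"
```

```text
[[0.002,-1.166,-0.001],[-0.3466,0.0308,-0.2648]]  |d|=0.437
[[0.001,-1.655,-0.002],[-0.3466,0.0308,-0.2648]]  |d|=0.437
```

jog_arm:
  deltas:
    - [[0,-1.655,0],[-0.3466,0.0308,-0.2648],1]
    - [[0,-1.655,0],[-0.3466,0.0308,-0.2648],1]
    - [[0,-1.655,0],[-0.3466,0.0308,-0.2648],1]
    - [[0,-1.655,0],[-0.3466,0.0308,-0.2648],1]
    - [[0,-1.655,0],[-0.3466,0.0308,-0.2648],1]
    - [[0,-1.655,0],[-0.3466,0.0308,-0.2648],1]
    - [[0,-1.655,0],[-0.3466,0.0308,-0.2648],1]
    - [[0,-1.655,0],[-0.3466,0.0308,-0.2648],1]
    - [[0,-1.655,0],[-0.3466,0.0308,-0.2648],1]
    - [[0,-1.655,0],[-0.3466,0.0308,-0.2648],1]

```text
time: 0.98
eef_pos: [0.4701, -0.2562, 0.2012]
tcp_rot: [-0.522, 0.477, -0.477, 0.522]
contact_force: [1.3, -1.1, 0.7]
opening: 0.999
```

```bash
python3 -c "
from h import *
stat();plan((.48,-.24,.2,28))"
```

```text
t 0.98 pos [ 0.4701 -0.2562  0.2012] theta 5.15 f [ 1.3 -1.1  0.7] op 0.999 q [-0.69  0.01  1.95  0.    1.19 -0.78]
[[-0.000,-0.399,-0.002],[-0.0153,0.0013,0.0113]]  |d|=0.019
```

jog_arm:
  deltas:
    - [[0,-0.399,0],[-0.0153,0.0013,0.0113],1]
    - [[0,-0.399,0],[-0.0153,0.0013,0.0113],1]
    - [[0,-0.399,0],[-0.0153,0.0013,0.0113],1]
    - [[0,-0.399,0],[-0.0153,0.0013,0.0113],1]
    - [[0,-0.399,0],[-0.0153,0.0013,0.0113],1]

```text
time: 1.4
eef_pos: [0.48, -0.2395, 0.1996]
tcp_rot: [-0.606, 0.364, -0.363, 0.607]
contact_force: [0.3, 0.2, 0.0]
opening: 1.004
```

```bash
python3 -c "
from h import *
stat();wrist('w1')"
```

```text
t 1.4 pos [ 0.48   -0.2395  0.1996] theta 28.08 f [0.3 0.2 0. ] op 1.004 q [-0.65  0.01  1.95  0.    1.19 -1.14]
```

View pics/w1.png

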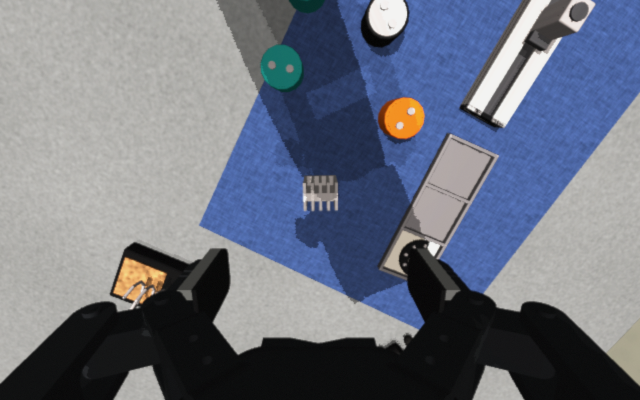

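```bash
python3 - <<'E'
from h import *
w=dict(np.load("w1.npz"))
p=w["pixels"]
cv2.imwrite("pics/w1c.png",np.hstack([cv2.resize(p[165:225,285:355],None,fx=5.5,fy=5.5,interpolation=cv2.INTER_CUBIC),cv2.resize(p[125:285,375:505],None,fx=2.0625,fy=2.0625,interpolation=cv2.INTER_CUBIC)]))
v,u=np.mgrid[0:400,0:640];rz=w["range_z"]
d=np.stack([(u-w["cx"])/w["fx"],-(v-w["cy"])/w["fy"],-np.ones_like(u,float)],-1)*rz[...,None]
W=d@w["T"][:3,:3].T+w["T"][:3,3]
print("mat z",W[100:110,260:300,2].mean(),W[200:210,370:380,2].mean(),W[215,230,2])
m=((W[...,2]>.007)&(W[...,2]<.09)&(v<290)).astype(np.uint8)
n,l,st,ce=cv2.connectedComponentsWithStats(m)
for i in range(1,n):
    if st[i,4]<100: continue
    q=W[l==i];zt=np.percentile(q[:,2],95);t=q[q[:,2]>zt-.005]
    r=cv2.minAreaRect((t[:,:2]*1000).astype(np.float32))
    print(ce[i].round(0),st[i,4],"zt %.4f"%zt,np.round(r[0],1),np.round(r[1],1),round(r[2],1))
E
```

```text
mat z 0.00304329409912087 0.0014942458432583023 0.0013386524978816206
[307.   4.] 285 zt 0.0341 [391.3 -97.2] [17.2  2.5] 28.3
[384.  21.] 1771 zt 0.0393 [463.8 -76.7] [39.1 31.7] 26.2
[523.  56.] 7318 zt 0.0624 [598.   -6.6] [20.3 24.9] 1.0
[282.  68.] 1592 zt 0.0392 [ 396.8 -157.2] [38.7 39. ] 53.7
[402. 117.] 1493 zt 0.0392 [ 524.2 -141.9] [38.8 39.3] 74.2
[435. 210.] 2135 zt 0.0118 [ 621.6 -214.1] [ 62.9 178. ] 5.4
[320. 193.] 832 zt 0.0419 [ 488.3 -250.1] [35.7 30.1] 29.8
[146. 270.] 2365 zt 0.0267 [ 355.5 -444.4] [69.4 60.4] 2.8
```

View pics/w1c.png

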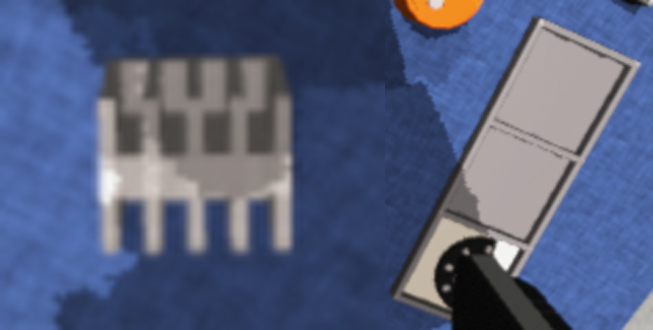

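```bash
python3 -c "
from h import *
plan((.4883,-.2501,.06,29.3),(.4883,-.2501,.012,29.3))"
```

```text
[[-0.000,-0.023,-0.002],[0.0134,0.1396,0.0025]]  |d|=0.140
[[-0.000,-0.023,-0.002],[0.0135,0.1876,0.0024]]  |d|=0.188
```

jog_arm:
  deltas:
    - [[0,-0.023,0],[0.0134,0.1396,0.0025],1]
    - [[0,-0.023,0],[0.0134,0.1396,0.0025],1]
    - [[0,-0.023,0],[0.0134,0.1396,0.0025],1]
    - [[0,-0.023,0],[0.0134,0.1396,0.0025],1]
    - [[0,-0.023,0],[0.0135,0.1876,0.0024],1]
    - [[0,-0.023,0],[0.0135,0.1876,0.0024],1]
    - [[0,-0.023,0],[0.0135,0.1876,0.0024],0]
    - [[0,-0.023,0],[0.0135,0.1876,0.0024],0]
    - [[0,-0.023,0],[0.0135,0.1876,0.0024],0]
    - [[0,-0.023,0],[0.0135,0.1876,0.0024],0]
  force: 60

```text
time: 2.28
eef_pos: [0.4899, -0.2514, 0.0148]
tcp_rot: [-0.61, 0.356, -0.359, 0.61]
contact_force: [0.2, 1.0, -0.9]
opening: 0.458
```

```bash
python3 -c "
from h import *
stat();wrist('w2')
plan((.4883,-.2501,.013,29.3),(.4883,-.2501,.1,29.3))"
```

```text
t 2.28 pos [ 0.4899 -0.2514  0.0148] theta 29.29 f [ 0.2  1.  -0.9] op 0.458 q [-0.66  0.3   2.01  0.    0.83 -1.17]
[[-0.003,0.000,0.003],[-0.0023,0.0022,-0.0010]]  |d|=0.003
[[-0.003,0.000,0.003],[-0.0020,-0.0848,-0.0007]]  |d|=0.085
```

View pics/w2.png

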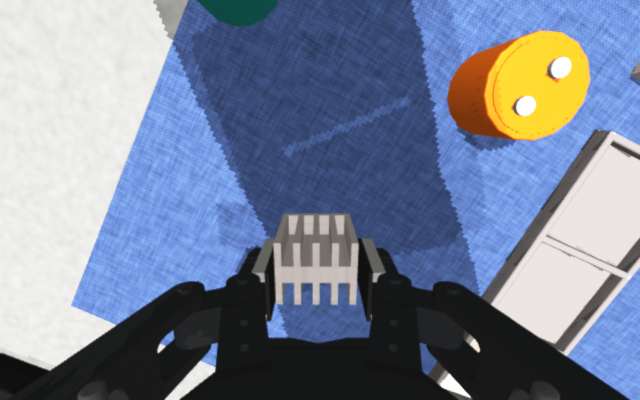

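```bash
python3 -c "
from h import *
plan((.4883,-.2501,.1,29.3),(.53,-.12,.17,15),(.604,.178,.17,7.6))"
```

```text
[[-0.003,0.000,0.003],[-0.0020,-0.0848,-0.0007]]  |d|=0.085
[[-0.003,0.250,0.003],[-0.0948,-0.1549,0.0995]]  |d|=0.207
[[-0.003,0.379,0.003],[-0.3184,-0.1551,0.3099]]  |d|=0.471
```

jog_arm:
  deltas:
    - [[0,0,0],[0,0,0],0]
    - [[0,0,0],[0,0,0],0]
    - [[0,0,0],[0,-0.03,0],0]
    - [[0,0,0],[0,-0.085,0],0]
    - [[0,0,0],[0,-0.085,0],0]

```text
time: 2.75
eef_pos: [0.4922, -0.2531, 0.1058]
tcp_rot: [0.61, -0.353, 0.362, -0.61]
contact_force: [1.9, -1.0, 0.5]
opening: 0.407
```

```bash
python3 -c "
from h import *
stat();wrist('w3')
plan((.53,-.12,.17,15),(.604,.178,.17,7.6))"
```

```text
t 2.75 pos [ 0.4922 -0.2531  0.1058] theta 29.3 f [ 1.9 -1.   0.5] op 0.407 q [-0.66  0.15  1.98  0.    1.   -1.17]
[[-0.009,0.250,0.014],[-0.0979,-0.0632,0.0980]]  |d|=0.152
[[-0.010,0.379,0.013],[-0.3216,-0.0649,0.3084]]  |d|=0.450
```

View pics/w3.png

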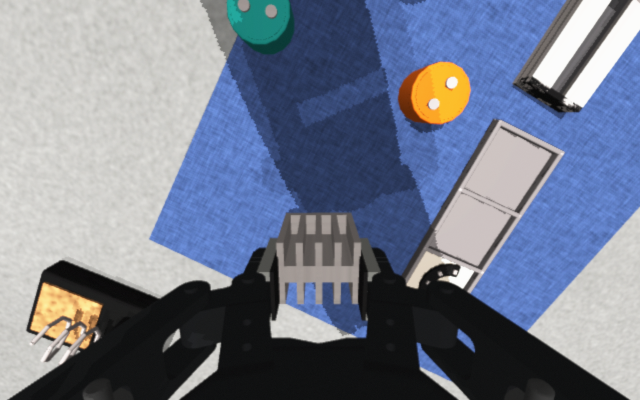

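jog_arm:
  deltas:
    - [[-0.009,0.25,0.014],[-0.0979,-0.0632,0.098],0]
    - [[-0.009,0.25,0.014],[-0.0979,-0.0632,0.098],0]
    - [[-0.009,0.25,0.014],[-0.0979,-0.0632,0.098],0]
    - [[-0.01,0.379,0.013],[-0.3216,-0.065,0.3084],0]
    - [[-0.01,0.379,0.013],[-0.3216,-0.065,0.3084],0]
    - [[-0.01,0.379,0.013],[-0.3216,-0.065,0.3084],0]
    - [[-0.01,0.379,0.013],[-0.3216,-0.065,0.3084],0]
    - [[-0.01,0.379,0.013],[-0.3216,-0.065,0.3084],0]
    - [[-0.01,0.379,0.013],[-0.3216,-0.065,0.3084],0]
    - [[-0.01,0.379,0.013],[-0.3216,-0.065,0.3084],0]

```text
time: 3.63
eef_pos: [0.5915, 0.1329, 0.1672]
tcp_rot: [0.532, -0.466, 0.465, -0.532]
contact_force: [1.7, -1.1, -0.6]
opening: 0.407
```

```bash
python3 -c "
from h import *
stat()
plan((.604,.178,.17,7.6))"
```

```text
t 3.63 pos [0.5915 0.1329 0.1672] theta 7.6 f [ 1.7 -1.1 -0.6] op 0.407 q [ 0.05  0.2   1.81 -0.    1.14 -0.08]
[[0.001,0.000,-0.000],[-0.0431,-0.0028,0.0183]]  |d|=0.047
```

Look from here; the tray should be well in view.

```bash
cat >> h.py <<'E'
def blobs(w,lo=.007,hi=.09,vmax=250,amin=100):
    v,u=np.mgrid[0:400,0:640];rz=w["range_z"]
    d=np.stack([(u-w["cx"])/w["fx"],-(v-w["cy"])/w["fy"],-np.ones_like(u,float)],-1)*rz[...,None]
    W=d@w["T"][:3,:3].T+w["T"][:3,3]
    m=((W[...,2]>lo)&(W[...,2]<hi)&(v<vmax)&(rz>0)).astype(np.uint8)
    n,l,st,ce=cv2.connectedComponentsWithStats(m)
    for i in range(1,n):
        if st[i,4]<amin: continue
        q=W[l==i];zt=np.percentile(q[:,2],95);t=q[q[:,2]>zt-.005]
        r=cv2.minAreaRect((t[:,:2]*1000).astype(np.float32))
        print(ce[i].round(0),st[i,4],"zt %.4f"%zt,np.round(r[0],1),np.round(r[1],1),round(r[2],1))
    return W
E
python3 -c "
from h import *
w=wrist('w4');blobs(w,vmax=215)"
```

```text
[340.  89.] 2382 zt 0.0118 [599.9 223.2] [ 62.1 152.4] 7.9
[340.  18.] 1144 zt 0.0111 [591.6 285. ] [31.4 29.4] 7.9
[191.  41.] 2678 zt 0.0397 [467.7 248.3] [23.6 46.8] 78.8
[181. 206.] 808 zt 0.0614 [458.9 102.6] [24.1  6.9] 6.8
```

View pics/w4.png

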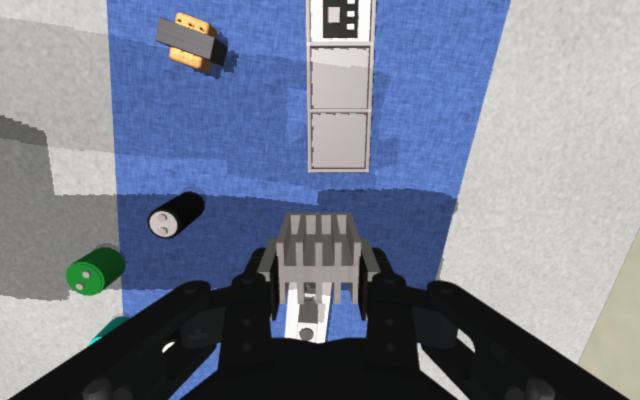

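```bash
python3 -c "
from h import *
plan((.606,.177,.07,7.8),(.606,.177,.03,7.8))"
```

```text
[[-0.003,0.000,-0.005],[-0.0346,0.0982,0.0180]]  |d|=0.106
[[-0.003,0.000,-0.005],[-0.0344,0.1382,0.0178]]  |d|=0.144
```

jog_arm:
  deltas:
    - [[-0.003,0,-0.005],[-0.0346,0.0982,0.018],0]
    - [[-0.003,0,-0.005],[-0.0346,0.0982,0.018],0]
    - [[-0.003,0,-0.005],[-0.0346,0.0982,0.018],0]
    - [[-0.003,0,-0.005],[-0.0346,0.0982,0.018],0]
    - [[-0.003,0,-0.005],[-0.0344,0.1382,0.0178],0]
    - [[-0.003,0,-0.005],[-0.0344,0.1382,0.0178],0]
    - [[-0.003,0,-0.005],[-0.0344,0.1382,0.0178],0]
    - [[-0.003,0,-0.005],[-0.0344,0.1382,0.0178],0]

```text
time: 4.35
eef_pos: [0.6069, 0.1765, 0.0318]
tcp_rot: [-0.532, 0.465, -0.465, 0.533]
contact_force: [0.5, -0.1, 0.2]
opening: 0.411
```

```bash
python3 -c "
from h import *
stat();wrist('w5')
plan((.606,.177,.0185,7.8),(.606,.177,.15,7.8))"
```

```text
t 4.35 pos [0.6069 0.1765 0.0318] theta 7.79 f [ 0.5 -0.1  0.2] op 0.411 q [ 0.12  0.42  1.8   0.    0.92 -0.01]
[[-0.004,-0.000,-0.000],[-0.0005,0.0143,-0.0017]]  |d|=0.014
[[-0.004,-0.000,-0.000],[-0.0006,-0.1172,-0.0012]]  |d|=0.117
```

View pics/w5.png

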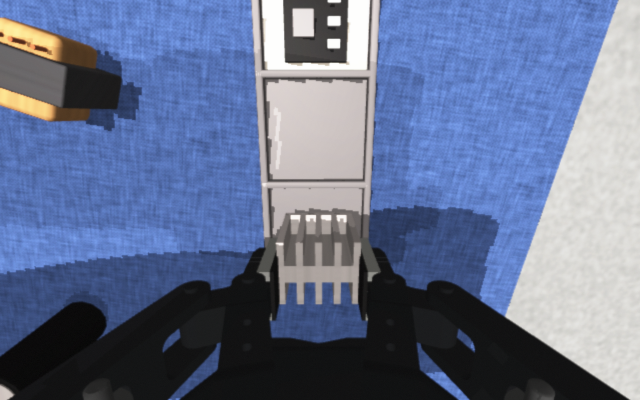

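jog_arm:
  deltas:
    - [[-0.004,0,0],[-0.0005,0.0143,-0.0015],0]
    - [[-0.004,0,0],[-0.0005,0.0143,-0.0015],0]
    - [[-0.004,0,0],[-0.0005,0.0143,-0.0015],0]
    - [[-0.004,0,0],[-0.0005,0.0143,-0.0015],0]

```text
time: 4.73
eef_pos: [0.6063, 0.1769, 0.0189]
tcp_rot: [-0.533, 0.465, -0.465, 0.533]
contact_force: [0.1, -0.1, -0.8]
opening: 0.414
```

```bash
python3 -c "
from h import *
stat()
plan((.606,.177,.12,7.8))"
```

```text
t 4.73 pos [0.6063 0.1769 0.0189] theta 7.79 f [ 0.1 -0.1 -0.8] op 0.414 q [ 0.12  0.44  1.8   0.    0.9  -0.01]
[[-0.000,-0.000,-0.000],[-0.0001,-0.1011,-0.0003]]  |d|=0.101
```

jog_arm:
  deltas:
    - [[0,0,0],[0,0.0015,0],0]
    - [[0,0,0],[0,0.0015,0],0]
    - [[0,0,0],[0,0.003,0],0]
    - [[0,0,0],[0,0.003,0],0]

```text
time: 5.07
eef_pos: [0.6069, 0.177, 0.018]
tcp_rot: [-0.533, 0.465, -0.465, 0.533]
contact_force: [-2.6, -1.3, 8.4]
opening: 0.407
```

jog_arm:
  deltas:
    - [[0,0,0],[0,0,0],0.6]
    - [[0,0,0],[0,0,0],0.8]
    - [[0,0,0],[0,0,0],0.8]
    - [[0,0,0],[0,-0.04,0],0.8]
    - [[0,0,0],[0,-0.08,0],0.8]
    - [[0,0,0],[0,-0.12,0],1]
    - [[0,0,0],[0,-0.16,0],1]
    - [[0,0,0],[0,-0.16,0],1]

```text
time: 5.73
eef_pos: [0.6121, 0.1778, 0.1889]
tcp_rot: [-0.528, 0.461, -0.469, 0.538]
contact_force: [1.6, 0.1, 2.5]
opening: 0.999
```

```bash
python3 -c "
from h import *
stat();w=wrist('w6');blobs(w)
plan((.459,.09,.17,0),(.606,.14,.25,7.8))"
```

```text
t 5.73 pos [0.6121 0.1778 0.1889] theta 7.82 f [1.6 0.1 2.5] op 0.999 q [ 0.12  0.23  1.72  0.    1.17 -0.01]
[309. 113.] 2377 zt 0.0118 [598.1 235.9] [ 62.1 178. ] 7.8
[308.  62.] 1339 zt 0.0109 [590.  293.2] [31.5 45. ] 8.1
[174.  94.] 2094 zt 0.0396 [467.9 249.6] [26.2 46.4] 79.6
[310. 180.] 1117 zt 0.0446 [607.  179.2] [35.6 30.1] 8.3
[165. 239.] 880 zt 0.0614 [459.2 101.9] [25.3  8.9] 3.4
[[-0.013,0.136,-0.001],[0.0662,0.0128,-0.1621]]  |d|=0.176
[[-0.013,0.000,0.000],[0.0366,-0.0653,-0.0087]]  |d|=0.075
```

View pics/w6.png

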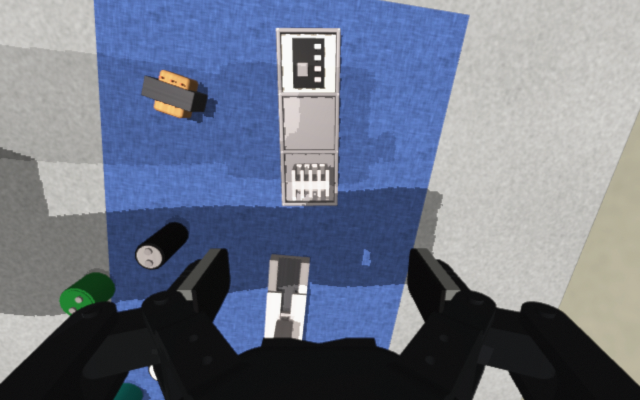

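```bash
python3 -c "
from h import *
plan((.461,-.1,.16,45))"
```

```text
[[-0.012,-0.649,0.004],[0.2547,0.0225,-0.1861]]  |d|=0.316
```

jog_arm:
  deltas:
    - [[-0.012,-0.649,0.004],[0.2547,0.0225,-0.1861],1]
    - [[-0.012,-0.649,0.004],[0.2547,0.0225,-0.1861],1]
    - [[-0.012,-0.649,0.004],[0.2547,0.0225,-0.1861],1]
    - [[-0.012,-0.649,0.004],[0.2547,0.0225,-0.1861],1]
    - [[-0.012,-0.649,0.004],[0.2547,0.0225,-0.1861],1]
    - [[-0.012,-0.649,0.004],[0.2547,0.0225,-0.1861],1]
    - [[-0.012,-0.649,0.004],[0.2547,0.0225,-0.1861],1]
    - [[-0.012,-0.649,0.004],[0.2547,0.0225,-0.1861],1]
    - [[-0.012,-0.649,0.004],[0.2547,0.0225,-0.1861],1]
    - [[-0.012,-0.649,0.004],[0.2547,0.0225,-0.1861],1]

```text
time: 6.62
eef_pos: [0.4596, -0.1009, 0.1585]
tcp_rot: [-0.653, 0.273, -0.271, 0.653]
contact_force: [0.3, 0.1, 0.5]
opening: 1.001
```

```bash
python3 -c "
from h import *
stat();w=wrist('w7');blobs(w)
"
```

```text
t 6.62 pos [ 0.4596 -0.1009  0.1585] theta 44.78 f [0.3 0.1 0.5] op 1.001 q [-0.43 -0.1   2.13  0.    1.11 -1.21]
[332.  22.] 2145 zt 0.0392 [370.3   5.5] [39.2 30.7] 44.3
[492.  24.] 2653 zt 0.0634 [460.9  88.9] [30.4 24.7] 43.9
[620.  91.] 725 zt 0.0116 [597.7 154.2] [35.7 74.5] 61.8
[633.  86.] 339 zt 0.0196 [594.4 164.2] [ 9.3 14.6] 60.0
[272. 113.] 1823 zt 0.0391 [382.5 -80. ] [38.5 39. ] 87.5
[498. 203.] 7516 zt 0.0618 [597.8  -6. ] [20.9 23.9] 2.3
[341. 171.] 1616 zt 0.0391 [462.2 -73.1] [37.9 39.6] 45.4
[229. 185.] 1777 zt 0.0392 [ 396.7 -157. ] [39.2 39. ] 73.3
[334. 244.] 372 zt 0.0361 [ 511.  -128.7] [22.5  3.9] 44.3
```

View pics/w7.png

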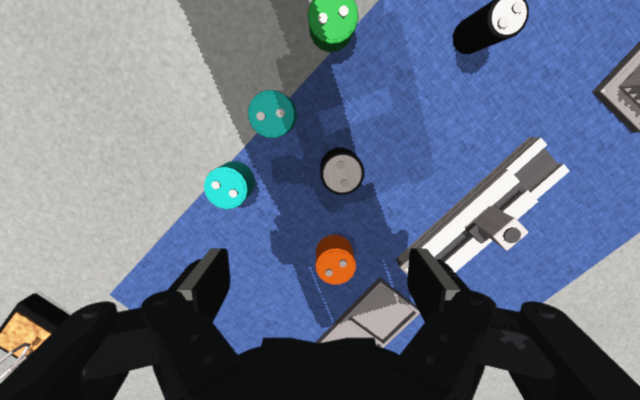

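```bash
python3 -c "
from h import *
plan((.462,-.0732,.07,45),(.462,-.0732,.012,45))"
```

```text
[[0.000,-0.002,-0.002],[-0.0177,0.0889,0.0201]]  |d|=0.093
[[0.000,-0.002,-0.002],[-0.0176,0.1469,0.0202]]  |d|=0.149
```

jog_arm:
  deltas:
    - [[0,0,0],[-0.0177,0.0889,0.0201],1]
    - [[0,0,0],[-0.0177,0.0889,0.0201],1]
    - [[0,0,0],[-0.0177,0.0889,0.0201],1]
    - [[0,0,0],[-0.0176,0.1469,0.0202],1]
    - [[0,0,0],[-0.0176,0.1469,0.0202],1]
    - [[0,0,0],[-0.0176,0.1469,0.0202],1]
    - [[0,0,0],[-0.0176,0.1469,0.0202],0]
    - [[0,0,0],[-0.0176,0.1469,0.0202],0]
    - [[0,0,0],[-0.0176,0.1469,0.0202],0]
    - [[0,0,0],[-0.0176,0.1469,0.0202],0]

```text
time: 7.5
eef_pos: [0.4637, -0.0737, 0.014]
tcp_rot: [-0.653, 0.27, -0.272, 0.653]
contact_force: [-0.9, 1.5, 33.3]
opening: 0.453
```

jog_arm:
  deltas:
    - [[0,0,0],[0,0,0],0]
    - [[0,0,0],[0,0,0],0]
    - [[0,0,0],[0,0,0],0]

```text
time: 7.75
eef_pos: [0.4641, -0.0739, 0.0147]
tcp_rot: [-0.653, 0.27, -0.272, 0.653]
contact_force: [-0.3, 0.6, -0.7]
opening: 0.447
```

```bash
python3 -c "
from h import *
stat();w=wrist('w8')
plan((.462,-.0732,.15,45),(.598,.205,.15,7.8))
"
```

```text
t 7.75 pos [ 0.4641 -0.0739  0.0147] theta 44.9 f [-0.3  0.6 -0.7] op 0.447 q [-0.37  0.14  2.2   0.    0.79 -1.16]
[[-0.002,-0.002,0.003],[-0.0013,-0.1356,-0.0006]]  |d|=0.136
[[-0.002,0.648,0.002],[-0.1024,-0.1354,0.2921]]  |d|=0.338
```

View pics/w8.png

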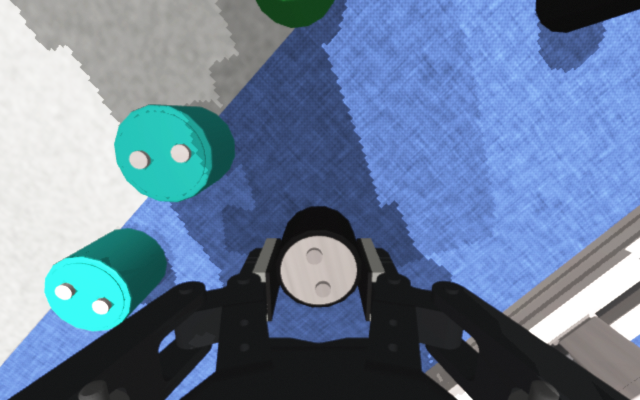

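jog_arm:
  deltas:
    - [[0,0,0],[0,-0.04,0],0]
    - [[0,0,0],[0,-0.08,0],0]
    - [[0,0,0],[-0.001,-0.1356,-0.0006],0]
    - [[0,0.648,0],[-0.1024,-0.1354,0.2921],0]
    - [[0,0.648,0],[-0.1024,-0.1354,0.2921],0]
    - [[0,0.648,0],[-0.1024,-0.1354,0.2921],0]
    - [[0,0.648,0],[-0.1024,-0.1354,0.2921],0]
    - [[0,0.648,0],[-0.1024,-0.1354,0.2921],0]
    - [[0,0.648,0],[-0.1024,-0.1354,0.2921],0]
    - [[0,0.648,0],[-0.1024,-0.1354,0.2921],0]

```text
time: 8.63
eef_pos: [0.58, 0.1692, 0.1478]
tcp_rot: [-0.532, 0.465, -0.467, 0.532]
contact_force: [1.1, 0.5, -1.2]
opening: 0.449
```

```bash
python3 -c "
from h import *
stat();
plan((.598,.2359,.07,7.8),(.598,.2359,.025,7.8))
"
```

```text
t 8.63 pos [0.58   0.1692 0.1478] theta 7.58 f [ 1.1  0.5 -1.2] op 0.449 q [ 0.12  0.21  1.83 -0.    1.1  -0.02]
[[-0.002,-0.004,0.001],[-0.0638,0.0778,0.0264]]  |d|=0.104
[[-0.002,-0.004,0.001],[-0.0639,0.1228,0.0263]]  |d|=0.141
```

jog_arm:
  deltas:
    - [[0,0,0],[-0.062,0,0.0262],0]
    - [[0,0,0],[-0.062,0,0.0262],0]
    - [[0,0,0],[-0.062,0.03,0.0262],0]
    - [[0,0,0],[-0.062,0.0778,0.0262],0]
    - [[0,0,0],[-0.062,0.0778,0.0262],0]
    - [[0,0,0],[-0.062,0.12,0.0262],0]
    - [[0,0,0],[-0.062,0.12,0.0262],0]
    - [[0,0,0],[-0.062,0.12,0.0262],0]

```text
time: 9.3
eef_pos: [0.5955, 0.2331, 0.0253]
tcp_rot: [0.534, -0.467, 0.465, -0.53]
contact_force: [0.3, 0.6, -0.4]
opening: 0.444
```

```bash
python3 -c "
from h import *
stat();wrist('w9')
plan((.598,.234,.018,7.8))
"
```

```text
t 9.3 pos [0.5955 0.2331 0.0253] theta 7.55 f [ 0.3  0.6 -0.4] op 0.444 q [ 0.22  0.45  1.78 -0.    0.92  0.08]
[[-0.000,-0.004,0.001],[-0.0003,0.0101,0.0003]]  |d|=0.010
```

View pics/w9.png

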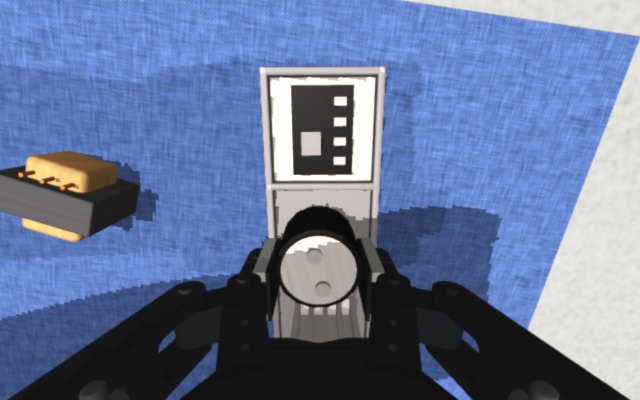

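jog_arm:
  deltas:
    - [[0,0,0],[0,0.006,0.0003],0]
    - [[0,0,0],[0,0.009,0.0003],0]
    - [[0,0,0],[0,0.011,0.0003],0]
    - [[0,0,0],[0,0.012,0.0003],0]
    - [[0,0,0],[0,0.012,0.0003],0]

```text
time: 9.77
eef_pos: [0.5989, 0.2337, 0.0175]
tcp_rot: [-0.532, 0.465, -0.467, 0.532]
contact_force: [-0.4, -0.4, 2.4]
opening: 0.446
```

Contact with the floor felt. Release and rise.

jog_arm:
  deltas:
    - [[0,0,0],[0,0,0],0.6]
    - [[0,0,0],[0,0,0],0.8]
    - [[0,0,0],[0,0,0],0.8]
    - [[0,0,0],[0,-0.04,0],0.8]
    - [[0,0,0],[0,-0.08,0],0.8]
    - [[0,0,0],[0,-0.12,0],1]
    - [[0,0,0],[0,-0.16,0],1]
    - [[0,0,0],[0,-0.16,0],1]

```text
time: 10.43
eef_pos: [0.6037, 0.2353, 0.1888]
tcp_rot: [-0.526, 0.461, -0.47, 0.537]
contact_force: [1.6, 0.0, 1.6]
opening: 1.002
```

```bash
python3 -c "
from h import *
stat();w=wrist('w10');blobs(w)
plan((.461,.06,.18,0))"
```

```text
t 10.43 pos [0.6037 0.2353 0.1888] theta 7.56 f [1.6 0.  1.6] op 1.002 q [ 0.22  0.25  1.7  -0.    1.17  0.08]
[126.  18.] 2437 zt 0.0300 [416.3 360.4] [56.3 32.4] 8.5
[310. 185.] 4302 zt 0.0439 [602.4 211.4] [37.9 88.6] 8.1
[309. 123.] 1196 zt 0.0106 [590.2 293.3] [32.  44.8] 7.8
[182. 155.] 1865 zt 0.0395 [467.6 247.5] [22.1 46.2] 79.0
[[-0.015,0.132,-0.001],[0.1547,0.0023,-0.1629]]  |d|=0.225
```

View pics/w10.png

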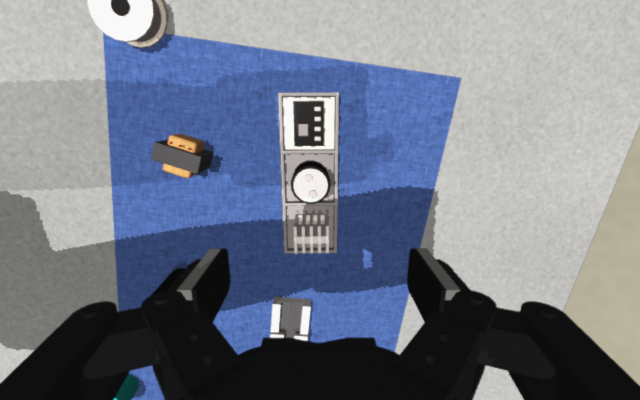

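jog_arm:
  deltas:
    - [[-0.015,0.05,0],[0.1547,0.0023,-0.1629],1]
    - [[-0.015,0.05,0],[0.1547,0.0023,-0.1629],1]
    - [[-0.015,0.05,0],[0.1547,0.0023,-0.1629],1]
    - [[-0.015,0.05,0],[0.1547,0.0023,-0.1629],1]
    - [[-0.015,0.05,0],[0.1547,0.0023,-0.1629],1]
    - [[-0.015,0.05,0],[0.1547,0.0023,-0.1629],1]
    - [[-0.015,0.05,0],[0.1547,0.0023,-0.1629],1]

```text
time: 11.07
eef_pos: [0.4586, 0.0584, 0.1785]
tcp_rot: [0.52, -0.481, 0.479, -0.519]
contact_force: [0.4, 0.5, 1.1]
opening: 0.998
```

```bash
python3 -c "
from h import *
stat();w=wrist('w11');blobs(w)
plan((.46,.091,.08,5),(.46,.091,.018,5))"
```

```text
t 11.07 pos [0.4586 0.0584 0.1785] theta 4.5 f [0.4 0.5 1.1] op 0.998 q [-0.09 -0.14  2.13 -0.    1.16 -0.17]
[488.  50.] 5076 zt 0.0443 [604.5 197.2] [37.6 66.7] 8.7
[322. 155.] 998 zt 0.0638 [459.5  91. ] [28. 29.] 5.7
[445. 210.] 3685 zt 0.0222 [597.1  37.7] [47.2 84. ] 2.2
[228. 223.] 1489 zt 0.0389 [367.3   8.8] [39.5 38.4] 48.3
[[0.001,-0.008,-0.001],[-0.0314,0.0992,0.0024]]  |d|=0.104
[[0.001,-0.008,-0.001],[-0.0314,0.1612,0.0025]]  |d|=0.164
```

View pics/w11.png

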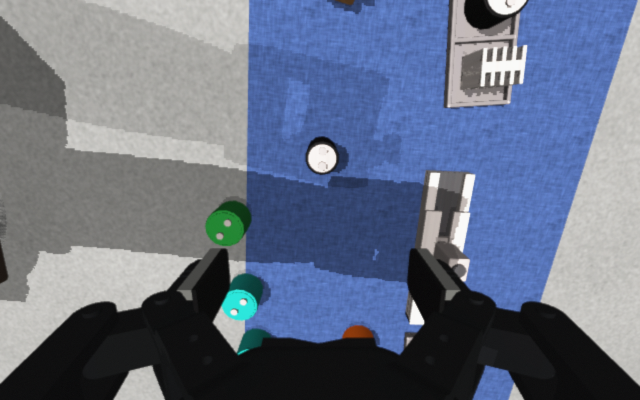

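jog_arm:
  deltas:
    - [[0,0,0],[-0.0314,0,0.0024],1]
    - [[0,0,0],[-0.0314,0.04,0.0024],1]
    - [[0,0,0],[-0.0314,0.08,0.0024],1]
    - [[0,0,0],[-0.0314,0.1,0.0024],1]
    - [[0,0,0],[-0.0314,0.13,0.0024],1]
    - [[0,0,0],[-0.0314,0.1612,0.0024],1]
    - [[0,0,0],[-0.0314,0.1612,0.0024],1]
    - [[0,0,0],[-0.0314,0.1612,0.0024],0]
    - [[0,0,0],[-0.0314,0.1612,0.0024],0]
    - [[0,0,0],[-0.0314,0.1612,0.0024],0]

```text
time: 11.95
eef_pos: [0.4622, 0.0914, 0.0201]
tcp_rot: [-0.518, 0.479, -0.48, 0.521]
contact_force: [0.1, 0.8, 1.0]
opening: 0.607
```

jog_arm:
  deltas:
    - [[0,0,0],[0,0,0],0]
    - [[0,0,0],[0,0,0],0]
    - [[0,0,0],[0,0,0],0]
    - [[0,0,0],[0,0,0],0]

```text
time: 12.28
eef_pos: [0.4643, 0.0915, 0.0227]
tcp_rot: [-0.517, 0.478, -0.482, 0.522]
contact_force: [-0.6, 0.3, 8.2]
opening: 0.334
```

```bash
python3 -c "
from h import *
stat();w=wrist('w12')
plan((.46,.091,.15,5),(.55,-.1,.17,5.4),(.62,-.245,.17,5.4))"
```

```text
t 12.28 pos [0.4643 0.0915 0.0227] theta 4.56 f [-0.6  0.3  8.2] op 0.334 q [-0.02  0.13  2.2   0.    0.81 -0.1 ]
[[-0.008,-0.008,-0.000],[0.0001,-0.1274,-0.0033]]  |d|=0.127
[[-0.008,-0.015,-0.000],[0.1977,-0.1468,0.0714]]  |d|=0.256
[[-0.008,-0.015,-0.000],[0.3478,-0.1464,0.1297]]  |d|=0.399
```

View pics/w12.png

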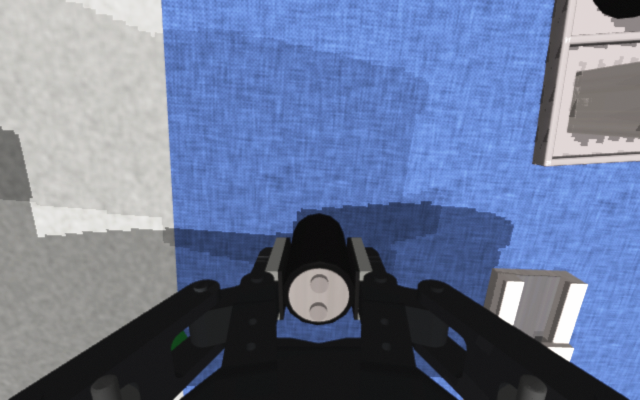

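jog_arm:
  deltas:
    - [[0,0,0],[0,-0.04,0],0]
    - [[0,0,0],[0,-0.08,0],0]
    - [[0,0,0],[0,-0.12,-0.003],0]
    - [[0,0,0],[0.1,-0.1468,0.0357],0]
    - [[0,-0.015,0],[0.1977,-0.1468,0.0714],0]
    - [[0,-0.015,0],[0.1977,-0.1468,0.0714],0]
    - [[-0.008,-0.015,0],[0.3478,-0.1464,0.1297],0]
    - [[-0.008,-0.015,0],[0.3478,-0.1464,0.1297],0]
    - [[-0.008,-0.015,0],[0.3478,-0.1464,0.1297],0]
    - [[-0.008,-0.015,0],[0.3478,-0.1464,0.1297],0]

```text
time: 13.17
eef_pos: [0.5851, -0.1729, 0.1679]
tcp_rot: [-0.523, 0.476, -0.476, 0.523]
contact_force: [0.2, 0.2, -0.5]
opening: 0.336
```

```bash
python3 -c "
from h import *
stat();w=wrist('w13');blobs(w,vmax=210)
plan((.62,-.2645,.15,5.4))"
```

```text
t 13.17 pos [ 0.5851 -0.1729  0.1679] theta 5.39 f [ 0.2  0.2 -0.5] op 0.336 q [-0.45  0.2   1.8   0.    1.14 -0.55]
[347.  55.] 5827 zt 0.0327 [599.  -20.1] [20.1 14.4] 1.9
[97. 63.] 2780 zt 0.0388 [382.9 -80.6] [40.2 39.5] 18.7
[256. 149.] 1644 zt 0.0392 [ 524.4 -141.9] [38.5 39.2] 1.8
[121. 153.] 2163 zt 0.0388 [ 397.3 -157.1] [40.  38.4] 7.0
[350. 173.] 1053 zt 0.0119 [ 617.5 -161.6] [61.4 72.3] 5.5
[[-0.006,-0.004,0.007],[0.0868,0.0194,0.0241]]  |d|=0.092
```

View pics/w13.png

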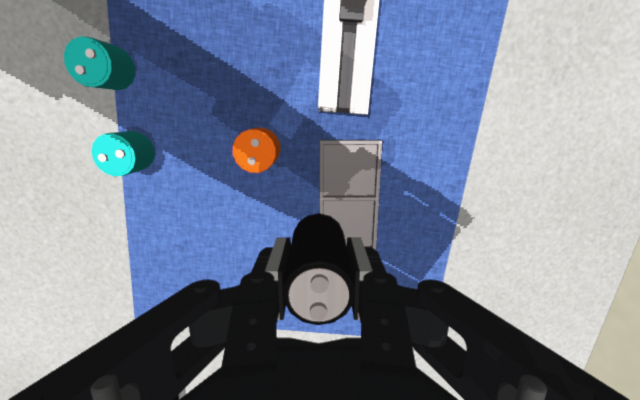

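```bash
python3 -c "
from h import *
plan((.622,-.214,.16,5.4),(.622,-.214,.09,5.4),(.622,-.214,.036,5.4))"
```

```text
[[-0.006,-0.004,0.007],[0.0368,0.0091,0.0307]]  |d|=0.049
[[-0.006,-0.004,0.007],[0.0363,0.0791,0.0303]]  |d|=0.092
[[-0.006,-0.004,0.007],[0.0359,0.1331,0.0299]]  |d|=0.141
```

jog_arm:
  deltas:
    - [[-0.006,-0.004,0.007],[0.0368,0.0091,0.0307],0]
    - [[-0.006,-0.004,0.007],[0.0368,0.0091,0.0307],0]
    - [[-0.006,-0.004,0.007],[0.0363,0.045,0.0303],0]
    - [[-0.006,-0.004,0.007],[0.0363,0.0791,0.0303],0]
    - [[-0.006,-0.004,0.007],[0.0359,0.11,0.0299],0]
    - [[-0.006,-0.004,0.007],[0.0359,0.1331,0.0299],0]
    - [[-0.006,-0.004,0.007],[0.0359,0.1331,0.0299],0]
    - [[-0.006,-0.004,0.007],[0.0359,0.1331,0.0299],0]

```text
time: 13.88
eef_pos: [0.6209, -0.2133, 0.0349]
tcp_rot: [0.523, -0.477, 0.475, -0.523]
contact_force: [0.3, -0.6, 0.5]
opening: 0.334
```

```bash
python3 -c "
from h import *
w=wrist('w14');stat()
plan((.622,-.214,.023,5.4))"
```

```text
t 13.93 pos [ 0.6225 -0.2142  0.0372] theta 5.39 f [-0.2 -0.8 -0.3] op 0.334 q [-0.49  0.46  1.73 -0.    0.95 -0.58]
[[-0.001,-0.000,0.001],[-0.0002,0.0142,-0.0005]]  |d|=0.014
```

View pics/w14.png

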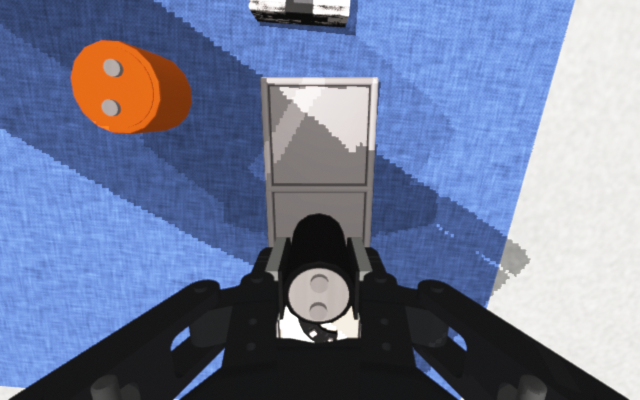

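jog_arm:
  deltas:
    - [[0,0,0],[0,0.008,0],0]
    - [[0,0,0],[0,0.0115,0],0]
    - [[0,0,0],[0,0.013,0],0]
    - [[0,0,0],[0,0.014,0],0]
    - [[0,0,0],[0,0.014,0],0]

```text
time: 14.35
eef_pos: [0.6235, -0.2146, 0.0257]
tcp_rot: [-0.523, 0.475, -0.477, 0.523]
contact_force: [-2.0, 1.4, 5.9]
opening: 0.339
```

jog_arm:
  deltas:
    - [[0,0,0],[0,0,0],0.5]
    - [[0,0,0],[0,0,0],0.8]
    - [[0,0,0],[0,0,0],0.8]
    - [[0,0,0],[0,-0.04,0],0.8]
    - [[0,0,0],[0,-0.08,0],0.8]
    - [[0,0,0],[0,-0.12,0],1]
    - [[0,0,0],[0,-0.16,0],1]
    - [[0,0,0],[0,-0.16,0],1]

```text
time: 15.02
eef_pos: [0.6278, -0.2167, 0.1974]
tcp_rot: [-0.521, 0.468, -0.483, 0.525]
contact_force: [0.8, -0.5, 1.5]
opening: 0.999
```

```bash
python3 -c "
from h import *
w=wrist('w15');stat();blobs(w)
plan((.598,-.03,.17,2))"
```

```text
t 15.07 pos [ 0.6263 -0.2159  0.1932] theta 5.41 f [ 0.  -0.2  0. ] op 1.0 q [-0.48  0.28  1.65 -0.    1.19 -0.58]
[64. 16.] 2019 zt 0.0384 [384.4 -88.7] [40.3 23.6] 6.5
[300.  30.] 2956 zt 0.0219 [600.9 -74.6] [46.1 51.5] 2.1
[217.  95.] 1690 zt 0.0391 [ 524.7 -142. ] [39.2 38.8] 26.1
[86. 98.] 2205 zt 0.0389 [ 397.3 -157.6] [39.2 39.1] 28.5
[310. 177.] 3301 zt 0.0650 [ 624.2 -214.7] [27.5 29.5] 5.5
[[-0.014,0.060,0.009],[-0.1880,0.0213,-0.0110]]  |d|=0.190
```

View pics/w15.png

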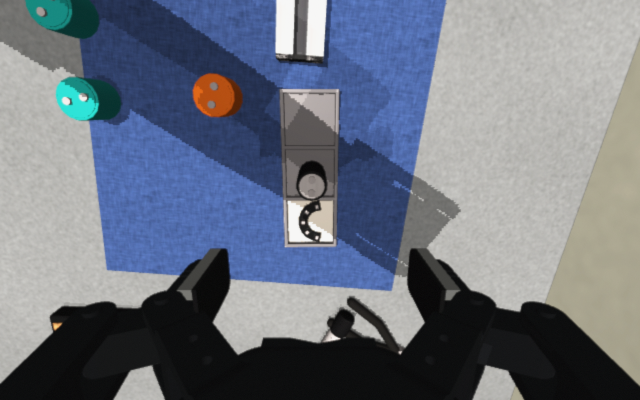

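jog_arm:
  deltas:
    - [[-0.014,0.06,0.009],[-0.188,0.0213,-0.011],1]
    - [[-0.014,0.06,0.009],[-0.188,0.0213,-0.011],1]
    - [[-0.014,0.06,0.009],[-0.188,0.0213,-0.011],1]
    - [[-0.014,0.06,0.009],[-0.188,0.0213,-0.011],1]
    - [[-0.014,0.06,0.009],[-0.188,0.0213,-0.011],1]
    - [[-0.014,0.06,0.009],[-0.188,0.0213,-0.011],1]
    - [[-0.014,0.06,0.009],[-0.188,0.0213,-0.011],1]

```text
time: 15.65
eef_pos: [0.597, -0.0288, 0.1685]
tcp_rot: [0.51, -0.492, 0.49, -0.509]
contact_force: [-0.7, 1.1, -0.6]
opening: 0.998
```

```bash
python3 - <<'E'
from h import *
w=wrist('w16');stat();W=blobs(w)
for lo,hi in ((.017,.026),(.055,.07)):
    m=(W[...,2]>lo)&(W[...,2]<hi);m[250:]=0
    v,u=np.where(m&(abs(W[...,0]-.6)<.06)&(abs(W[...,1])<.13)); q=W[v,u]
    r=cv2.minAreaRect((q[:,:2]*1000).astype(np.float32)); print(lo,len(q),r, np.median(q[:,2]))
E
```

```text
t 15.7 pos [ 0.5976 -0.03    0.169 ] theta 2.02 f [ 0.5  0.3 -0.4] op 0.998 q [-0.22  0.18  1.82 -0.    1.14 -0.25]
[321. 157.] 8496 zt 0.0618 [598.4  -5.6] [19.7 23.5] 2.0
[ 76. 139.] 2388 zt 0.0387 [367.9   8.7] [40.1 39. ] 12.3
[107. 228.] 1911 zt 0.0387 [383.  -79.4] [39.7 37.7] 1.3
0.017 4535 ((598.752685546875, -8.914169311523438), (46.04921340942383, 176.7637939453125), 2.000629186630249) 0.020724576048066656
0.055 679 ((598.4071044921875, -5.622734069824219), (19.680633544921875, 23.531240463256836), 1.9774967432022095) 0.062117607689161414
```

View pics/w16.png

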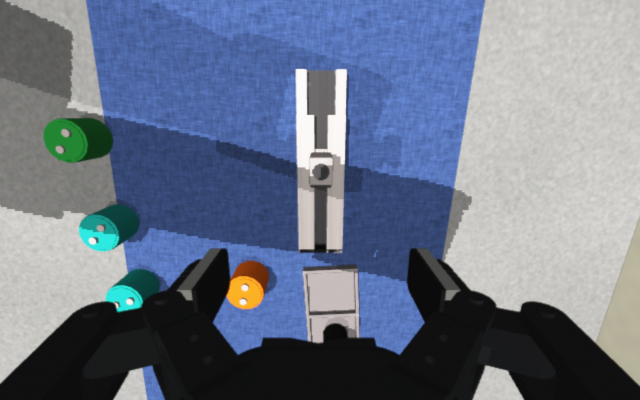

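```bash
python3 -c "
from h import *
plan((.5984,-.0056,.1,2),(.5984,-.0056,.028,2))"
```

```text
[[0.002,0.000,-0.000],[-0.0243,0.0690,0.0018]]  |d|=0.073
[[0.002,0.000,-0.000],[-0.0243,0.1410,0.0020]]  |d|=0.143
```

jog_arm:
  deltas:
    - [[0.002,0,0],[-0.0243,0,0.0018],1]
    - [[0.002,0,0],[-0.0243,0.04,0.0018],1]
    - [[0.002,0,0],[-0.0243,0.07,0.0018],1]
    - [[0.002,0,0],[-0.0243,0.1,0.002],1]
    - [[0.002,0,0],[-0.0243,0.125,0.002],1]
    - [[0.002,0,0],[-0.0243,0.141,0.002],1]
    - [[0.002,0,0],[-0.0243,0.141,0.002],1]
    - [[0.002,0,0],[-0.0243,0.141,0.002],1]

```text
time: 16.37
eef_pos: [0.5979, -0.0069, 0.0268]
tcp_rot: [0.509, -0.492, 0.491, -0.508]
contact_force: [0.5, -0.0, 0.5]
opening: 1.0
```

```bash
python3 -c "
from h import *
w=wrist('w17');stat()
plan((.5984,-.0056,.0275,2))"
```

```text
t 16.42 pos [ 0.5992 -0.0069  0.0285] theta 1.93 f [ 0.6 -0.4  0.3] op 0.996 q [-0.18  0.37  1.89  0.    0.89 -0.21]
[[-0.001,-0.001,-0.000],[-0.0013,0.0010,-0.0007]]  |d|=0.002
```

View pics/w17.png

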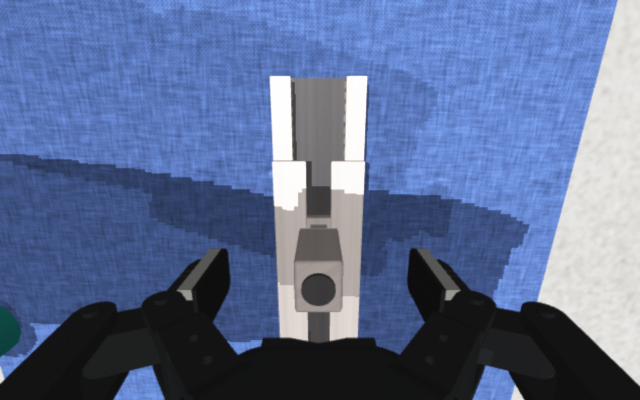

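jog_arm:
  deltas:
    - [[0,0,0],[-0.0013,0.001,-0.0007],0]
    - [[0,0,0],[-0.0013,0.001,-0.0007],0]
    - [[0,0,0],[-0.0013,0.001,-0.0007],0]
    - [[0,0,0],[-0.0013,0.001,-0.0007],0]
    - [[0,0,0],[-0.0013,0.001,-0.0007],0]
    - [[0,0,0],[-0.0013,0.001,-0.0007],0]
    - [[0,0,0],[-0.0013,0.001,-0.0007],0]
    - [[0,0,0],[-0.0013,0.001,-0.0007],0]

```text
time: 17.08
eef_pos: [0.5989, -0.0056, 0.0282]
tcp_rot: [-0.508, 0.491, -0.492, 0.509]
contact_force: [-0.1, -1.3, 3.7]
opening: 0.23
```

```bash
python3 -c "
from h import *
stat()
s=ctrl.get_state()['eef_pos']
plan((s[0]-.0012,s[1]+.034,s[2],2),(s[0]-.0024,s[1]+.068,s[2],2))"
```

```text
t 17.08 pos [ 0.5989 -0.0056  0.0282] theta 1.94 f [-0.1 -1.3  3.7] op 0.23 q [-0.18  0.37  1.89  0.    0.89 -0.21]
[[-0.002,-0.001,0.000],[-0.0340,-0.0000,-0.0000]]  |d|=0.034
[[-0.002,-0.001,0.000],[-0.0680,-0.0000,-0.0001]]  |d|=0.068
```

jog_arm:
  deltas:
    - [[0,0,0],[-0.008,0,0],0]
    - [[0,0,0],[-0.018,0,0],0]
    - [[0,0,0],[-0.028,0,0],0]
    - [[0,0,0],[-0.038,0,0],0]
    - [[0,0,0],[-0.048,0,0],0]
    - [[0,0,0],[-0.058,0,0],0]
    - [[0,0,0],[-0.068,0,0],0]
    - [[0,0,0],[-0.068,0,0],0]
    - [[0,0,0],[-0.068,0,0],0]

```text
time: 17.83
eef_pos: [0.5965, 0.0639, 0.0282]
tcp_rot: [-0.508, 0.491, -0.491, 0.509]
contact_force: [-0.3, 2.2, 2.4]
opening: 0.225
```

```bash
python3 -c "
from h import *
w=wrist('w18');stat()"
```

```text
t 17.88 pos [0.5965 0.0633 0.0282] theta 1.96 f [0.  1.  1.3] op 0.228 q [-0.06  0.37  1.88  0.    0.89 -0.1 ]
```

View pics/w18.png

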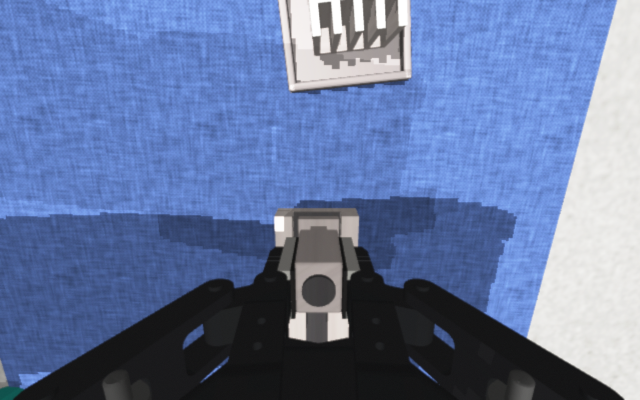

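jog_arm:
  deltas:
    - [[0,0,0],[0,-0.004,0],0]
    - [[0,0,0],[0,-0.008,0],0]
    - [[0,0,0],[0,-0.012,0],0]
    - [[0,0,0],[0,-0.016,0],0]
    - [[0,0,0],[0,-0.02,0],0]

```text
time: 18.3
eef_pos: [0.5964, 0.0629, 0.0485]
tcp_rot: [-0.508, 0.491, -0.492, 0.509]
contact_force: [-0.2, -0.5, -1.2]
opening: 0.222
```

jog_arm:
  deltas:
    - [[0,0,0],[0,-0.02,0],0]
    - [[0,0,0],[0,-0.05,0],0]
    - [[0,0,0],[0,-0.09,0],0]
    - [[0,0,0],[0,-0.12,0],0]
    - [[0,0,0],[0,-0.12,0],0]

```text
time: 18.72
eef_pos: [0.601, 0.0624, 0.1778]
tcp_rot: [-0.504, 0.487, -0.496, 0.512]
contact_force: [2.2, -0.0, 0.1]
opening: 0.227
```

```bash
python3 -c "
from h import *
w=wrist('w19');stat()
plan((.6165,-.1565,.16,5.4),(.6165,-.1565,.16,5.4))"
```

```text
t 18.77 pos [0.5993 0.0625 0.1742] theta 1.92 f [ 1.2 -0.4 -1. ] op 0.223 q [-0.06  0.17  1.82  0.    1.14 -0.1 ]
[[-0.012,-0.061,0.001],[0.2194,0.0144,0.0097]]  |d|=0.220
[[-0.012,-0.061,0.001],[0.2194,0.0144,0.0097]]  |d|=0.220
```

View pics/w19.png

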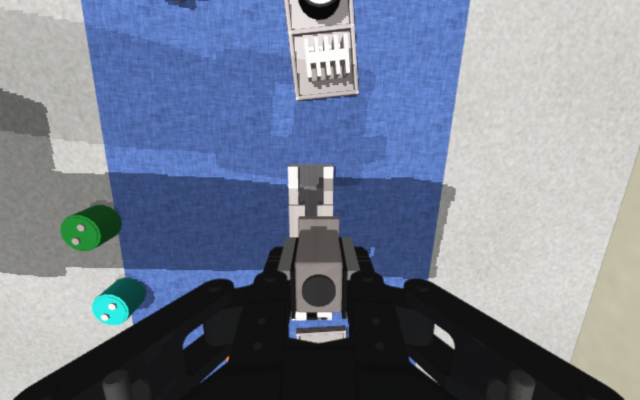

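jog_arm:
  deltas:
    - [[-0.012,-0.061,0],[0.2169,0.0144,0.0097],0]
    - [[-0.012,-0.061,0],[0.2169,0.0144,0.0097],0]
    - [[-0.012,-0.061,0],[0.2169,0.0144,0.0097],0]
    - [[-0.012,-0.061,0],[0.2169,0.0144,0.0097],0]
    - [[-0.012,-0.061,0],[0.2169,0.0144,0.0097],0]
    - [[-0.012,-0.061,0],[0.2169,0.0144,0.0097],0]
    - [[-0.012,-0.061,0],[0.2169,0.0144,0.0097],0]
    - [[-0.012,-0.061,0],[0.2169,0.0144,0.0097],0]

```text
time: 19.43
eef_pos: [0.6153, -0.1538, 0.1581]
tcp_rot: [0.523, -0.477, 0.475, -0.522]
contact_force: [0.0, 0.1, -1.0]
opening: 0.225
```

```bash
python3 -c "
from h import *
w=wrist('w20');stat();blobs(w,vmax=200)
plan((.6165,-.154,.09,5.4),(.6165,-.154,.036,5.4))"
```

```text
t 19.48 pos [ 0.6155 -0.1528  0.1585] theta 5.41 f [ 0.6 -0.7 -2.6] op 0.226 q [-0.4   0.27  1.74  0.    1.14 -0.5 ]
[312.  64.] 6980 zt 0.0218 [600.  -47.5] [ 46.1 105.5] 2.0
[58. 83.] 3022 zt 0.0387 [383.4 -80.5] [39.2 39.7] 87.5
[222. 168.] 1836 zt 0.0391 [ 524.8 -141.6] [38.9 38.4] 48.6
[ 85. 171.] 2375 zt 0.0388 [ 397.5 -157.2] [39.6 38.6] 4.0
[319. 171.] 630 zt 0.0118 [ 615.7 -146.3] [62.1 41.6] 5.5
[[0.002,0.000,-0.001],[0.0014,0.0685,0.0010]]  |d|=0.069
[[0.002,0.000,-0.001],[0.0015,0.1225,0.0012]]  |d|=0.123
```

View pics/w20.png

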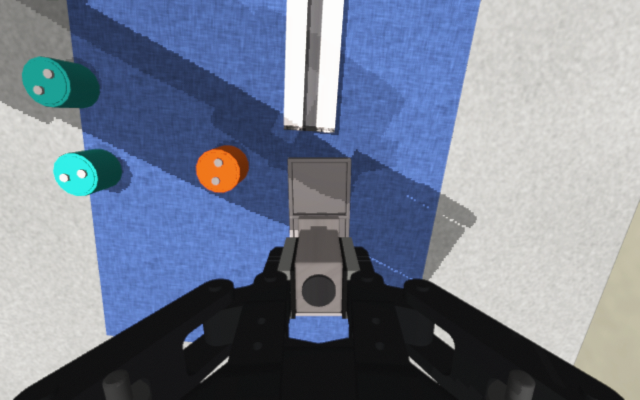

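jog_arm:
  deltas:
    - [[0,0,0],[0.0014,0.035,0.001],0]
    - [[0,0,0],[0.0014,0.0685,0.001],0]
    - [[0,0,0],[0.0014,0.0685,0.001],0]
    - [[0,0,0],[0.0015,0.1,0.0012],0]
    - [[0,0,0],[0.0015,0.1225,0.0012],0]
    - [[0,0,0],[0.0015,0.1225,0.0012],0]
    - [[0,0,0],[0.0015,0.1225,0.0012],0]
    - [[0,0,0],[0.0015,0.1225,0.0012],0]

```text
time: 20.15
eef_pos: [0.6179, -0.1537, 0.0383]
tcp_rot: [-0.523, 0.475, -0.476, 0.523]
contact_force: [0.3, 0.3, -1.5]
opening: 0.228
```

```bash
python3 -c "
from h import *
w=wrist('w21');stat()"
```

```text
t 20.2 pos [ 0.6183 -0.1541  0.0388] theta 5.46 f [ 1.   0.2 -0.8] op 0.225 q [-0.4   0.42  1.79  0.    0.93 -0.5 ]
```

View pics/w21.png

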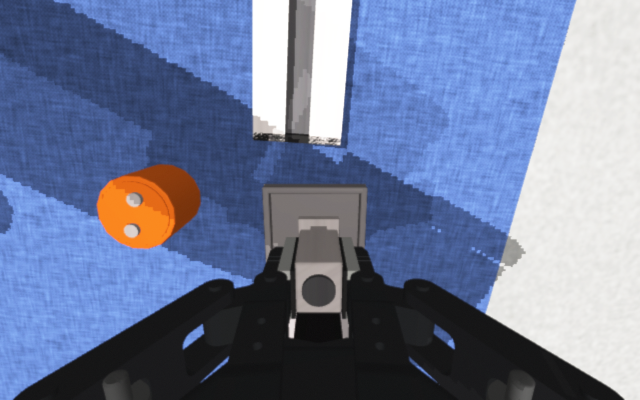

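jog_arm:
  deltas:
    - [[0,0,0],[0,0.008,-0.001],0]
    - [[0,0,0],[0,0.012,-0.001],0]
    - [[0,0,0],[0,0.0145,-0.001],0]
    - [[0,0,0],[0,0.016,-0.001],0]
    - [[0,0,0],[0,0.017,-0.001],0]
    - [[0,0,0],[0,0.017,-0.001],0]

```text
time: 20.7
eef_pos: [0.6175, -0.1543, 0.0232]
tcp_rot: [-0.523, 0.475, -0.476, 0.523]
contact_force: [-2.7, 1.1, 5.3]
opening: 0.228
```

Contact felt at the expected height (0.0232). Release and rise.

jog_arm:
  deltas:
    - [[0,0,0],[0,0,0],0.4]
    - [[0,0,0],[0,0,0],0.6]
    - [[0,0,0],[0,0,0],0.6]
    - [[0,0,0],[0,-0.04,0],0.6]
    - [[0,0,0],[0,-0.08,0],0.6]
    - [[0,0,0],[0,-0.12,0],0.8]
    - [[0,0,0],[0.03,-0.16,0],1]
    - [[0,0,0],[0.08,-0.16,0],1]
    - [[0,0,0],[0.08,-0.16,0],1]
    - [[0,0,0],[0.08,-0.16,0],1]

```text
time: 21.53
eef_pos: [0.6254, -0.2376, 0.1846]
tcp_rot: [-0.522, 0.475, -0.478, 0.522]
contact_force: [0.4, 1.1, 0.2]
opening: 1.002
```

```bash
python3 - <<'E'
from h import *
w=wrist('w22');stat();W=blobs(w)
blobs(w,lo=.03,vmax=240)
c=ctrl.read_camera("top"); cv2.imwrite("pics/top2.png",cv2.resize(c["pixels"][130:250,195:455],None,fx=3,fy=3,interpolation=cv2.INTER_CUBIC))
blobs(dict(c),lo=.02,amin=25)
E
```

```text
t 21.58 pos [ 0.6246 -0.2353  0.1828] theta 5.3 f [-0.4 -0.2  0.2] op 1.001 q [-0.51  0.31  1.64  0.    1.19 -0.6 ]
[69.  5.] 478 zt 0.0363 [385.9 -98.8] [18.8  2.8] 9.9
[306.  18.] 1913 zt 0.0219 [601.5 -86.4] [45.8 28.8] 2.9
[218.  73.] 1926 zt 0.0390 [ 524.7 -142. ] [38.8 39. ] 26.5
[82. 77.] 2482 zt 0.0387 [ 397.1 -157.2] [39.  39.5] 71.7
[317. 153.] 3243 zt 0.0652 [ 624.  -214.6] [28.6 28.9] 5.8
[318. 100.] 894 zt 0.0593 [ 618.1 -154.8] [19.8 22.8] 5.6
[315. 209.] 461 zt 0.0100 [ 626.5 -271.9] [25.8 49.5] 5.8
[53.  2.] 112 zt 0.0374 [385.7 -98.9] [18.3  2.7] 9.3
[216.  72.] 1684 zt 0.0391 [ 524.7 -142. ] [38.8 39. ] 26.5
[75. 76.] 1808 zt 0.0392 [ 397.1 -157.2] [38.9 39.5] 71.7
[318.  96.] 684 zt 0.0594 [ 618.1 -154.8] [19.8 22.8] 5.6
[318. 165.] 956 zt 0.0669 [ 624.  -214.6] [28.6 28.9] 5.8
[456. 134.] 55 zt 0.0311 [ 680.4 -402.7] [27.2 12.7] 63.8
[269. 151.] 127 zt 0.0484 [608.  181.6] [35.3 27.5] 6.1
[251. 153.] 141 zt 0.0458 [601.5 237.4] [36.6 33.1] 46.3
[376. 150.] 82 zt 0.0613 [ 618.6 -153.4] [18.1 22.2] 12.2
[498. 151.] 33 zt 0.0270 [ 627.3 -539.4] [34.8 12.9] 67.5
[334. 151.] 158 zt 0.0277 [614.5 -26.8] [ 16.8 135.7] 2.6
[335. 160.] 162 zt 0.0277 [584.6 -27.2] [ 17.  141.3] 1.4
[246. 195.] 156 zt 0.0450 [467.3 246.7] [43.9 24.8] 1.6
[205. 211.] 251 zt 0.0354 [415.6 374.1] [49.8 54. ] 0.9
[469. 230.] 736 zt 0.0605 [ 389.2 -444.5] [70.  47.9] 2.4
[322. 229.] 131 zt 0.0431 [369.7  11.2] [33.9 33.7] 1.3
```

View pics/w22.png

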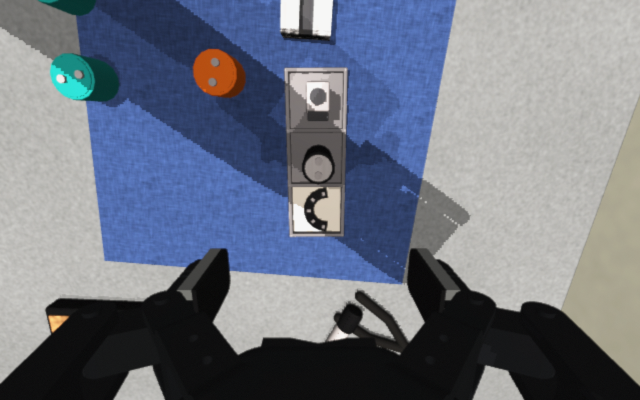

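View pics/top2.png

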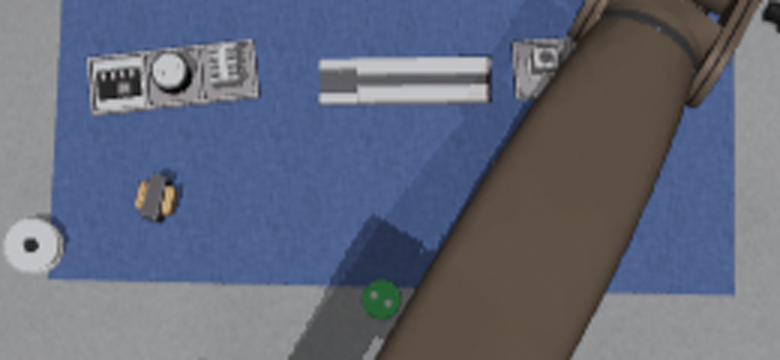

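```bash
python3 -c "
from h import *
stat();print(ctrl.sign_off())"
```

```text
t 21.63 pos [ 0.6242 -0.2338  0.1818] theta 5.38 f [-0.5  0.2  0.2] op 1.0 q [-0.51  0.31  1.64  0.    1.19 -0.6 ]
the job is handed in; nothing more can be done
None
```

Both kits are made up and the job was handed in at about 21.6 s. The sign-off gives no verdict, so the result rests on my own camera checks.

- **Half-ring tray:** the tall capacitor is in the middle pocket, about 2 mm from the pocket centre. The clamp dog was slid about 69 mm to the rail's open end, lifted out, and is in the end pocket about 2 mm from centre. Its top stands at 59 mm, where 58 mm is expected on the pocket floor.
- **Rectangular tray:** the short fat capacitor is in the middle pocket, about 2 mm from centre by the top camera after correcting its offset. The heat sink is in the end pocket, about 1 mm from centre.
- **Release:** I felt floor contact before letting go of each part. They look upright in the pictures, the gripper is fully open and well clear, and the measured force is about 0 N.
- **Left alone:** in the last top picture the transformer, spool and iron stand are where they started, to within 2 mm.
- **What disagreed:** the top camera reads about 2 mm off in position and 3 to 5 mm high compared with the wrist camera, so I trusted the wrist camera. There was a brief 33 N reading while the fingers closed on the short capacitor; it faded and had no visible effect.

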